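Brace the square jar, twist its lid off and hold the lid above it

ROBOT

A 7-joint arm with a two-finger parallel gripper is mounted at the origin on the work surface. World frame = base frame: x ahead of the robot, y to its left, z up, the work surface at z = 0. Lengths are in m, angles in rad, forces in N, time in s.
With the tool pointing down it reaches from about 0.425 to 0.925 m from the base axis. Payload 6.8 kg.
Tool frame: the origin (TCP) lies at the very end of the fingers, on their centre line; the grasp point (between the pads) lies 19 mm behind it; z points along the fingers, y is the line along which they close (so a half turn about z gives the same grasp; the last joint's range is limited). The gripper opens to 88 mm and grips with 3 to 60 N. Pads are 20 mm wide; open, the fingers measure 115 mm over their backs; the gripper's body (75 mm by 178 mm) begins 61 mm behind the grasp point.
Start: joints at [-1.235, 0.477, 0.022, 1.555, -0.011, 1.109, -0.083], TCP at [0.29, 0.61, 0.223] pointing down, gripper open.
Joint ranges: [-2.96, 2.96], [-0.34, 2.1], [-1.41, 1.46], [0.24, 2.44], [-1.37, 4.51], [0.17, 1.92], [-2.96, 2.96]. Speed limits (rad/s): [2.39, 2.39, 3.14, 3.14, 3.14, 3.14, 3.14].

INTERFACE

Orientations are given as a unit quaternion [x, y, z, w].
In Python, from bench import monitor, vision, ticket gives the robot as it stands.
- The arm moves only by the tool apply_moves, never from a script. Its argument "targets" is a list of rows, each an object of numbers: "x", "y", "z": the shift along the tool's x, y, z in mm; "turn": the turn about the tool's z in degrees. In form: [{"x": .., "y": .., "z": .., "turn": ..}, ...]. A call has 1 to 10 rows; each row is the pose to reach, as a shift and turn from the pose commanded when the call began, along the tool's axes at that moment; what a row does not reach only later rows make up. A row lasts 1/8 s, in which the tool goes at most 62.5 mm and 10.7 degrees, less where a joint would pass 70% of its speed; a pose out of reach is approached as far as the arm can. A call with a gripper value outside its range is refused whole. "jaw" is the opening, from 0 (shut) to 1 (fully open), set as the call begins (left out, the last holds). The fingers move at their own pace and stop on an object; "newtons" is the grip in N (left out, the last holds). Time passes only in rows, so rows that repeat a pose let the fingers close. It gives the time, the measured TCP pose, the force, the opening and the grip force at its end, in the units of the state.
- monitor.sense(): the state, without advancing time (a new reading comes with each control period).
- vision.capture(name): name is "scene" or "top"; returns a dict with "pixels" (480x640x3 uint8, red, green, blue), "K" (3x3 intrinsics, pixels), "k1" (the pictures are not rectified: a ray, as slopes to the right and down, at radius r is drawn at 1 + k1 r^2 times it, then the intrinsics apply), "position" and "attitude" of the camera in the world. Camera axes: x right, y up, looking along -z (the intrinsics and any distortion apply to the point x, -y, -z); pixel columns grow to the right and rows downward; lengths in m; the calibration is good to about 2 mm. A picture is of the moment at which its call begins. There is no depth.
- ticket.hand_in(): hands the job in; it is judged then, once.
The state is a dict: "t": time; "q": joint angles; "qvel": joint speeds; "joint_torque": joint torques, N m; "position": TCP position; "orientation": TCP orientation; "ft_force": force on the tool from outside, world axes, zero at the start; "moment": the same for the moment, N m; "width": opening from 0.0 (shut) to 1.0 (fully open); "finger_force": force on a finger pad.
Only numpy, scipy, OpenCV 4.12 (cv2) and the standard library are available. Lean on these libraries where they do the work, as an engineer would, in place of code of your own. Each camera call takes 0.05 s, during which the arm holds its last target. There are 200 camera calls.

TASK

Stand the closed stoneware jar in the square pocket of the green wooden brace, right down on the pocket's floor, so that it cannot turn. Then twist its tight red lid anticlockwise (seen from above), stop turning once it comes free, lift it straight up and finish holding it level, still in the gripper, about two centimetres above the jar's mouth; do not let go. Leave the jar in the brace and the salt cellar, dish and copper cup where they stand.

Things in the scene. Friction and masses are not known exactly. Their poses are not given: they have to be found in the camera images.
- jar: White square stoneware jar, blue band, 0.3 to 0.55 kg, loose: unless braced it turns along with the lid. Body 62 x 62 mm, 72 mm high, flat shoulder; round neck 38 mm across and 28 mm high above. 115 mm high with its lid. Origin: centre of the underside; z up, x and y square to its four like sides. It may be carried by the closed lid or by its body.
- mouth (a point): Centre of the top of the jar's neck, 100 mm above the jar's underside. A grey seal bar 32 x 6 mm stands 6 mm above it, inside the lid.
- lid: Red 16-sided lid, 57 mm across, 36 mm high, 0.05 kg. Origin: centre of its lower rim, z up, x normal to a flat (flats every 22.5 deg). Closed: origin 79 mm above the jar's underside (7 mm above its shoulder), x along the jar's x. Inner lugs hold it down until turned 1.0 rad (57 deg) anticlockwise from above; it then lifts straight off, and clears the jar after rising 27 mm.
- lid_top (a point): Centre of the lid's flat top, 36 mm above its rim.
- thread (a joint): How far the lid has been turned open on the jar, rad: 0 tight, growing anticlockwise from above; free to lift from 1.0, not to be turned past 1.5. Turning takes about 0.35 N m all the way; it stays where it is left, also once the lid is off. The lid has 0.05 rad of play on it.
- brace: Green-painted wooden block fixed to the table, 110 x 110 mm and 45 mm high, with a square pocket 67 x 67 mm and 35 mm deep in its top (4 mm bevel round the edge). Origin: centre of the underside; x and y square to its sides.
- pocket_floor (a point): Centre of the pocket's floor, 10 mm above the table.
- pocket_mouth (a point): Centre of the pocket's opening, level with the top of the block, 45 mm above the table.
- salt_cellar: Bystander: dark wooden salt cellar with a knob, 62 mm across, 78 mm high; origin: centre of the underside.
- dish: Bystander: white ceramic dish, 88 mm across, 30 mm high; origin: centre of the underside.
- copper_cup: Bystander: copper measuring cup, 60 mm across, 45 mm high; origin: centre of the underside.
Mind the look-alikes: they are no part of the job. There is more than one size of the lid; the one meant has the size given above. Leave any pink look-alike of the jar alone.

How it is judged:
By the outcome, as a careful person would: the job done as asked, in the order asked, and still so for the second after the job is handed in, while the arm keeps its last pose, push and grip.
It also fails if it takes over 54 s, if anything falls off the work surface, if the arm or the gripper's body presses on something with over 40 N, if the wrist force passes 120 N, or if a joint passes its speed limit or range.

## Working session

There is one attempt and no reset: what is moved stays moved. The work goes in short steps, Python scripts to look and compute and a tool call to move; the robot and the scene stay as the last step left them, time stands still between calls to the robot, and variables do not carry over. Pictures are saved under pics/ and viewed, at most 10 in all, crops included, and the job is handed in when it is done.

Besides the shell and the picture viewer there is one more tool, called as a command line: name --argument value ..., lists and objects as JSON in quotes. apply_moves: Moves the arm, as the interface text tells. Its arguments: {"type":"object","properties":{"targets":{"type":"array","items":{"type":"object","properties":{"x":{"type":"number"},"y":{"type":"number"},"z":{"type":"number"},"turn":{"type":"number"}}}},"jaw":{"type":"number"},"newtons":{"type":"number"}},"required":["targets"]}

```bash
mkdir -p pics; ls
cat > h.py <<'E'
import numpy as np, cv2, pickle
from scipy.spatial.transform import Rotation as R
from bench import monitor, vision, ticket
def cap(name,f):
    c=vision.capture(name); pickle.dump(c,open(f'{f}.pkl','wb'))
    cv2.imwrite(f'pics/{f}.png',cv2.cvtColor(c['pixels'],cv2.COLOR_RGB2BGR)); return c
def ld(f): return pickle.load(open(f'{f}.pkl','rb'))
def rot(c):
    a=np.array(c['attitude'],float); return a if a.shape==(3,3) else R.from_quat(a).as_matrix()
def ray(c,u,v):
    K=np.array(c['K']);k=c['k1']
    p=cv2.undistortPoints(np.array([[[u,v]]],float),K,np.array([k,0,0,0,0.]))[0,0]
    d=rot(c)@np.array([p[0],-p[1],-1.]); return np.array(c['position'],float),d/np.linalg.norm(d)
def onz(c,u,v,z):
    o,d=ray(c,u,v); return o+d*(z-o[2])/d[2]
def tri(*obs):
    A=np.zeros((3,3));b=np.zeros(3)
    for c,u,v in obs:
        o,d=ray(c,u,v);P=np.eye(3)-np.outer(d,d);A+=P;b+=P@o
    x=np.linalg.solve(A,b)
    return x,[np.linalg.norm((np.eye(3)-np.outer(ray(c,u,v)[1],ray(c,u,v)[1]))@(x-ray(c,u,v)[0])) for c,u,v in obs]
def proj(c,p):
    q=rot(c).T@(np.array(p)-np.array(c['position'])); x=q[0]/-q[2];y=-q[1]/-q[2]
    s=1+c['k1']*(x*x+y*y);K=np.array(c['K']);return K[0,0]*x*s+K[0,2],K[1,1]*y*s+K[1,2]
E
python3 - <<'E'
from h import *
a=cap('scene','scene0');b=cap('top','top0')
for c in(a,b):print(c['K'],c['k1'],c['position'],c['attitude'])
print(monitor.sense())
E
```

```text
pics
[[594.99689077   0.         316.59064366]
 [  0.         594.99689077 250.25122234]
 [  0.           0.           1.        ]] -0.03720344182445573 [1.18175436 0.64766931 0.63422718] [0.18794903 0.447975   0.8109761  0.32605419]
[[474.09120958   0.         321.29896707]
 [  0.         474.09120958 237.25550922]
 [  0.           0.           1.        ]] -0.127101856660167 [0.47703179 0.00121598 0.81558329] [ 0.03801209 -0.02979388 -0.70259366  0.70995039]
{'t': 0.1, 'q': array([-1.23510806,  0.47769761,  0.02234407,  1.55631214, -0.01153002,
        1.10931379, -0.08311266]), 'qvel': array([ 0.00026214, -0.00319197, -0.00036857, -0.00358514,  0.00020389,
       -0.00203565, -0.00019872]), 'joint_torque': array([ 4.31395034e-03, -5.84096146e+01,  1.54010408e+00, -2.73315811e+01,
       -5.41989191e-02,  1.31591086e-02,  3.97757083e-05]), 'position': array([0.28959444, 0.60913287, 0.22180934]), 'orientation': array([ 2.20080988e-01,  9.75481274e-01, -7.90569533e-04, -1.32604566e-04]), 'ft_force': array([-1.00925676, -0.15271896,  0.06795739]), 'moment': array([ 0.0326368 , -0.03333325,  0.012962  ]), 'finger_force': 0.0, 'width': 1.000716582850856}
```

View pics/scene0.png

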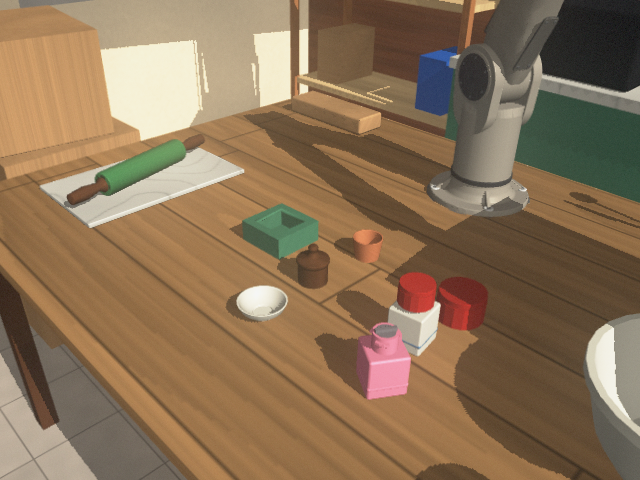

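View pics/top0.png

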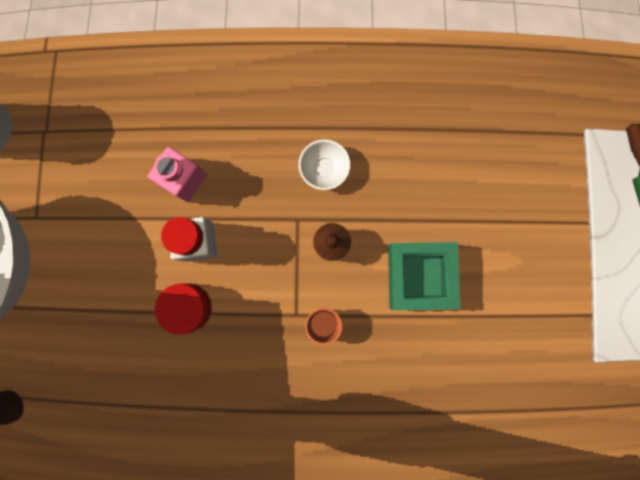

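The scene picture shows the closed jar with its lid at (417,290), the larger red lid at (463,303), the pink look-alike at (383,365), the brace at (281,230) and the bystanders between them. In the top picture the lid is at (182,237) and the brace at (424,276). I'll enlarge both.

Run:
```python
from h import *
def crop(f,u,v,w,h,s):
    im=cv2.imread(f'pics/{f}.png')[v:v+h,u:u+w]
    im=cv2.resize(im,None,fx=s,fy=s,interpolation=cv2.INTER_CUBIC)
    for x in range(0,w,10):
        cv2.line(im,(x*s,0),(x*s,6 if x%20 else 12),(255,255,255),1)
        if x%20==0: cv2.putText(im,str(u+x),(x*s+1,22),0,.35,(255,255,255),1)
    for y in range(0,h,10):
        cv2.line(im,(0,y*s),(6 if y%20 else 12,y*s),(255,255,255),1)
        if y%20==0: cv2.putText(im,str(v+y),(14,y*s+4),0,.35,(255,255,255),1)
    return im
j=np.hstack([crop('scene0',380,265,65,95,6),crop('top0',150,210,67,95,6)])
b=np.hstack([crop('scene0',238,200,84,60,4),crop('top0',384,236,80,60,4)])
b=np.hstack([crop('scene0',236,200,90,85,4),crop('top0',380,232,90,85,4)])
cv2.imwrite('pics/j.png',j);cv2.imwrite('pics/b.png',b);print(j.shape,b.shape)
```

```text
(570, 792, 3) (340, 720, 3)
```

View pics/j.png

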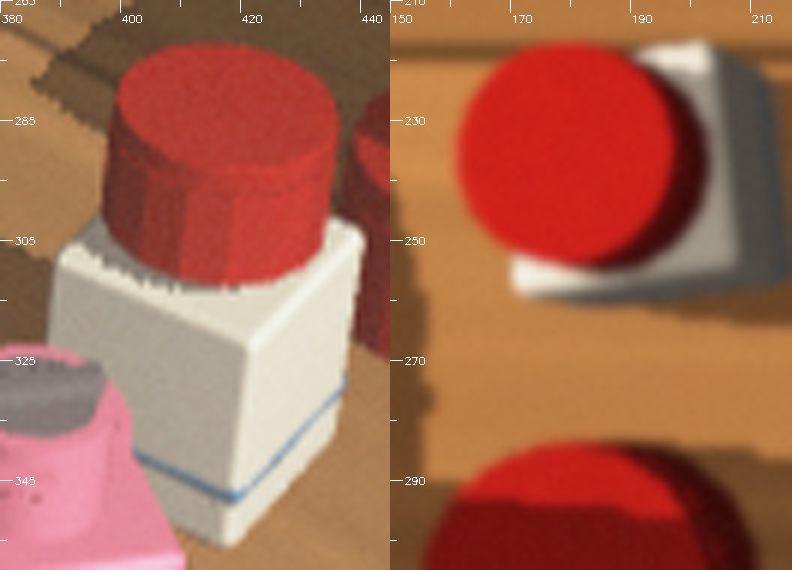

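View pics/b.png

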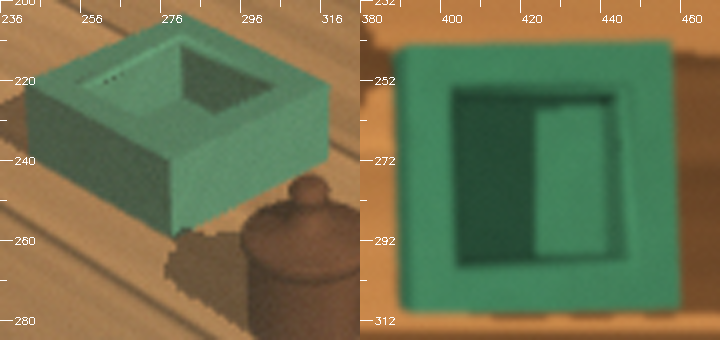

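The crops give me corner pixels for both objects. In the scene view the lid's top ellipse spans (399.7–436.7, 272.2–293.3) and the jar's shoulder corners are (389.7,308), (421.7,322.5) and (440.3,304.2). In the scene view the brace top corners are (242.3,222), (284.2,203), (318.5,221.2) and (278.3,240).

Run:
```python
from h import *
from scipy.optimize import least_squares as LS
s=ld('scene0');t=ld('top0')
print('lidtop',tri((s,418.2,282.5),(t,179.3,235.7)))
def fit(name,obs,g,side):
    # obs: (cam,u,v,local xyz); params x,y,z,yaw
    def res(p):
        r=[]
        for c,u,v,l in obs:
            q=proj(c,R.from_euler('z',p[3]).apply(l)+p[:3]); r+=[q[0]-u,q[1]-v]
        return np.array(r)
    f=LS(res,g,loss='soft_l1');print(name,f.x.round(4),'yawdeg',np.degrees(f.x[3]));print(res(f.x).round(1).reshape(-1,2).tolist());return f.x
h=.031;H=.072
# label corners via projection ordering: choose by nearest with initial guess
def near(pts,g,cands):
    out=[]
    for c,u,v,z in pts:
        l=min(([a,b,z] for a,b in cands),key=lambda l:np.hypot(*(np.array(proj(c,R.from_euler('z',g[3]).apply(l)+g[:3]))-[u,v])));out.append((c,u,v,l))
    return out
C=lambda h:[(h,h),(h,-h),(-h,h),(-h,-h)]
p0=onz(t,179.3,235.7,.115);g=[p0[0],p0[1],0,np.radians(-5)]
pts=[(s,389.7,308,H),(s,421.7,322.5,H),(s,440.3,304.2,H),(s,418,356.2,0),(t,170.2,258.8,H),(t,208,254.2,H),(t,203.3,217,H)]
o=near(pts,g,C(h))+[(s,418.2,282.5,[0,0,.115]),(t,179.3,235.7,[0,0,.115])]
j=fit('jar',o,g,h)
p0=onz(t,425,275.5,.045);g=[p0[0],p0[1],0,0]
h=.055;H=.045
pts=[(s,242.3,222,H),(s,284.2,203,H),(s,318.5,221.2,H),(s,278.3,240,H),(s,279.7,259.2,0),(t,457.8,242.5,H),(t,460,308.5,H)]
b=fit('brace',near(pts,g,C(h)),g,h)
# check of heights
print('brace front corner z',tri((s,318.5,221.2),(t,460,308.5)),tri((s,278.3,240),(t,457.8,242.5)))
print('pocket top centre',tri((s,278.5,221.3),(t,425.4,275.6)))
for n,u,v in[('salt',331,242),('dish',325,165),('cup',323,326),('pink',177,172),('biglid',183,308)]:print(n,onz(t,u,v,.03).round(3))
S=monitor.sense();print(R.from_quat(S['orientation']).as_matrix().round(4),j[3],b[3])
```

```text
lidtop (array([0.54451912, 0.22480829, 0.11324975]), [np.float64(0.00047417155816468934), np.float64(0.0004741715581646487)])
jar [ 0.5454  0.2252 -0.0016  0.1436] yawdeg 8.226843297431948
[[-2.0, -0.8], [1.0, 0.2], [1.5, -0.9], [-0.3, 2.4], [0.1, 0.9], [0.0, 0.5], [0.6, -0.6], [-0.5, 0.3], [-0.5, -0.4]]
brace [ 0.4887 -0.1599 -0.0011  0.0239] yawdeg 1.367298360605754
[[-0.1, -1.5], [-2.3, 0.1], [0.0, -0.3], [0.4, 0.3], [-0.5, 0.7], [-0.3, -0.1], [-0.3, 1.1]]
brace front corner z (array([ 0.40850831, -0.1906202 ,  0.01103656]), [np.float64(0.043481865492520914), np.float64(0.04348186549252083)]) (array([ 0.52108006, -0.19013452,  0.01141677]), [np.float64(0.04097214753810244), np.float64(0.04097214753810258)])
pocket top centre (array([ 0.49107886, -0.16102972,  0.0427004 ]), [np.float64(0.0013433689153735805), np.float64(0.0013433689153735592)])
salt [ 0.545 -0.005  0.03 ]
dish [0.676 0.006 0.03 ]
cup [0.406 0.006 0.03 ]
pink [0.663 0.26  0.03 ]
biglid [0.432 0.24  0.03 ]
[[-9.031e-01  4.294e-01 -6.000e-04]
 [ 4.294e-01  9.031e-01 -1.500e-03]
 [-1.000e-04 -1.600e-03 -1.000e+00]] 0.14358550258581465 0.023863858249691138
```

```bash
cat >> h.py <<'E'
def go(x,y,z,yaw):
    S=monitor.sense();M=R.from_quat(S['orientation']).as_matrix()
    d=M.T@(np.array([x,y,z])-S['position'])*1000
    cur=np.degrees(np.arctan2(M[1,1],M[0,1]))
    tr=-((yaw-cur+180)%360-180)
    print('t',S['t'],'pos',S['position'].round(4),'yaw',cur.round(2),'move',d.round(1),'turn(alt +-360)',round(tr,1),'q7',S['q'][6].round(3))
E
python3 -c "
from h import *
go(.545,.225,.20,-81.8)"
```

```text
t 0.1 pos [0.2896 0.6091 0.2218] yaw 64.57 move [-395.6 -237.2   22.2] turn(alt +-360) 146.4 q7 -0.083
```

apply_moves --targets '[{"x": -40, "y": -24, "z": 2, "turn": 10}, {"x": -90, "y": -54, "z": 4, "turn": 20}, {"x": -140, "y": -84, "z": 7, "turn": 30}, {"x": -190, "y": -114, "z": 10, "turn": 40}, {"x": -240, "y": -144, "z": 13, "turn": 50}, {"x": -290, "y": -174, "z": 16, "turn": 60}, {"x": -340, "y": -204, "z": 19, "turn": 70}, {"x": -380, "y": -228, "z": 21, "turn": 80}, {"x": -395, "y": -237, "z": 22, "turn": 90}, {"x": -395, "y": -237, "z": 22, "turn": 100}]' --jaw 1 --newtons 60

```text
t: 1.35
position: [0.5455, 0.2235, 0.2003]
orientation: [0.891, 0.454, -0.0, 0.0]
ft_force: [-0.5, -0.4, 0.3]
width: 1.002
finger_force: 0.0
```

```bash
python3 -c "
from h import *
go(.545,.225,.20,-81.8)"
```

```text
t 1.35 pos [0.5455 0.2235 0.2003] yaw -35.98 move [ 0.9 -1.3  0.3] turn(alt +-360) 45.8 q7 -0.914
```

apply_moves --targets '[{"turn": 10}, {"x": 0.5, "y": -0.7, "turn": 20}, {"x": 0.5, "y": -0.7, "turn": 30}, {"x": 0.5, "y": -0.7, "turn": 40}, {"x": 0.5, "y": -0.7, "turn": 46}, {"x": 0.5, "y": -0.7, "turn": 46}, {"x": 0.5, "y": -0.7, "turn": 46}]'

```text
validation failed for argument at $.ta...
```

Run:
```python
from h import *
go(.545,.225,.08,-81.8)
s=cap('scene','scene1');t=cap('top','top1')
a=cv2.resize(s['pixels'][200:370,340:520],None,fx=3,fy=3,interpolation=2);b=cv2.resize(t['pixels'][160:330,110:290],None,fx=3,fy=3,interpolation=2)
cv2.imwrite('pics/v1.png',cv2.resize(cv2.cvtColor(np.hstack([a,b]),4),(800,378)))
```

```text
t 1.35 pos [0.5455 0.2235 0.2003] yaw -35.98 move [  1.   -1.4 120.3] turn(alt +-360) 45.8 q7 -0.914
```

View pics/v1.png

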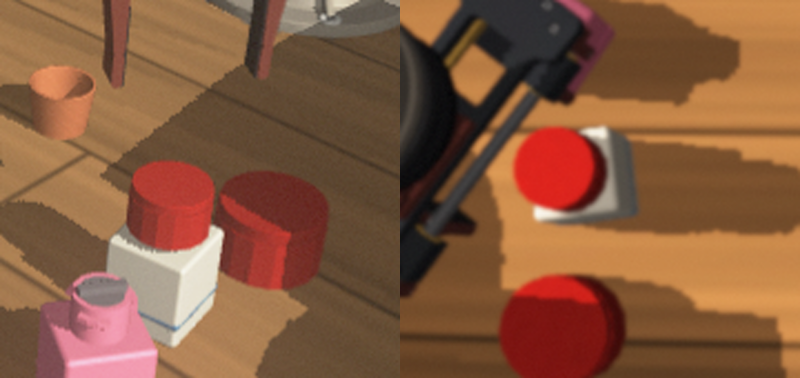

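The move was refused because a row left out some keys. The picture shows the jar untouched (scene half, 165,260) and the gripper open above it, not yet turned.

apply_moves --targets '[{"x": 1, "y": -1.3, "z": 0, "turn": 10}, {"x": 1, "y": -1.3, "z": 0, "turn": 20}, {"x": 1, "y": -1.3, "z": 0, "turn": 30}, {"x": 1, "y": -1.3, "z": 0, "turn": 40}, {"x": 1, "y": -1.3, "z": 0, "turn": 46}, {"x": 1, "y": -1.3, "z": 0, "turn": 46}, {"x": 1, "y": -1.3, "z": 0, "turn": 46}]'

```text
t: 2.33
position: [0.5441, 0.2278, 0.2005]
orientation: [0.997, 0.077, -0.0, -0.0]
ft_force: [-0.4, 0.3, 0.8]
width: 1.0
finger_force: 0.0
```

Run:
```python
from h import *
go(.545,.225,.08,-81.8)
```

```text
t 2.325 pos [0.5441 0.2278 0.2005] yaw -81.18 move [  0.5   3.  120.5] turn(alt +-360) 0.6 q7 -1.619
```

apply_moves --targets '[{"x": 0.5, "y": 3, "z": 20, "turn": 0.6}, {"x": 0.5, "y": 3, "z": 45, "turn": 0.6}, {"x": 0.5, "y": 3, "z": 70, "turn": 0.6}, {"x": 0.5, "y": 3, "z": 95, "turn": 0.6}, {"x": 0.5, "y": 3, "z": 112, "turn": 0.6}, {"x": 0.5, "y": 3, "z": 119, "turn": 0.6}, {"x": 0.5, "y": 3, "z": 119, "turn": 0.6}, {"x": 0.5, "y": 3, "z": 119, "turn": 0.6}]'

```text
t: 3.32
position: [0.5459, 0.2248, 0.0825]
orientation: [0.998, 0.07, 0.001, -0.0]
ft_force: [0.1, -1.3, 0.3]
width: 0.998
finger_force: 0.0
```

Run:
```python
from h import *
go(.545,.225,.08,-81.8)
s=cap('scene','scene2');t=cap('top','top2')
a=cv2.resize(s['pixels'][230:370,350:490],None,fx=3,fy=3,interpolation=2);b=cv2.resize(t['pixels'][170:310,120:260],None,fx=3,fy=3,interpolation=2)
cv2.imwrite('pics/v2.png',cv2.resize(cv2.cvtColor(np.hstack([a,b]),4),(800,400)))
```

```text
t 3.325 pos [0.5459 0.2248 0.0825] yaw -82.02 move [-0.8 -0.3  2.5] turn(alt +-360) -0.2 q7 -1.524
```

View pics/v2.png

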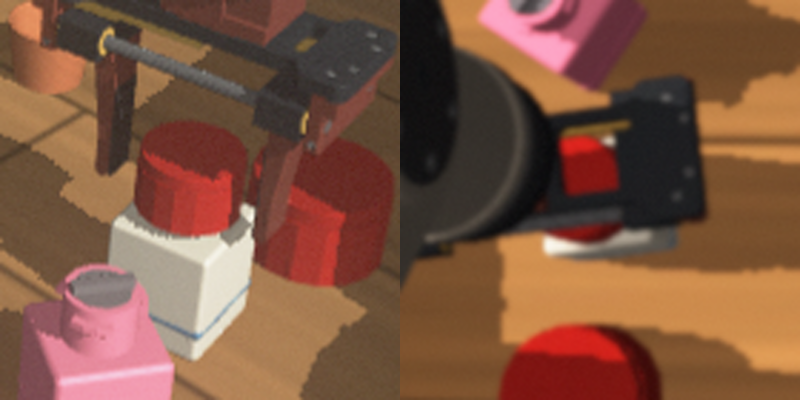

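The fingers straddle the lid: in the left half they are at (110,120) and (280,190), with the lid between them at (190,180). Closing now.

apply_moves --targets '[{"x": -0.7, "y": 0, "z": 2, "turn": 0}, {"x": -0.7, "y": 0, "z": 2, "turn": 0}, {"x": -0.7, "y": 0, "z": 2, "turn": 0}, {"x": -0.7, "y": 0, "z": 2, "turn": 0}, {"x": -0.7, "y": 0, "z": 2, "turn": 0}, {"x": -0.7, "y": 0, "z": 2, "turn": 0}]' --jaw 0 --newtons 50

```text
t: 4.18
position: [0.5446, 0.2246, 0.0797]
orientation: [0.998, 0.07, -0.0, -0.0]
ft_force: [0.5, -0.3, 0.2]
width: 0.654
finger_force: 50.0
```

apply_moves --targets '[{"x": 0, "y": 0, "z": -6, "turn": 0}, {"x": 0, "y": 0, "z": -20, "turn": 0}, {"x": 0, "y": 0, "z": -40, "turn": 0}, {"x": 0, "y": 0, "z": -60, "turn": 0}, {"x": 0, "y": 0, "z": -80, "turn": 0}, {"x": 0, "y": 0, "z": -100, "turn": 0}, {"x": 0, "y": 0, "z": -115, "turn": 0}, {"x": 0, "y": 0, "z": -122, "turn": 0}, {"x": 0, "y": 0, "z": -122, "turn": 0}]'

```text
t: 5.3
position: [0.5446, 0.2246, 0.2019]
orientation: [0.998, 0.07, 0.0, -0.0]
ft_force: [-0.6, 0.2, -6.4]
width: 0.654
finger_force: 50.0
```

Run:
```python
from h import *
go(.489,-.160,.20,-88.6)
```

```text
t 5.3 pos [0.5446 0.2246 0.2019] yaw -82.03 move [-108.4  373.2    1.7] turn(alt +-360) 6.6 q7 -1.626
```

apply_moves --targets '[{"x": -4, "y": 15, "z": 0, "turn": 0}, {"x": -15, "y": 52, "z": 0, "turn": 1}, {"x": -30, "y": 100, "z": 0, "turn": 2}, {"x": -45, "y": 152, "z": 0, "turn": 3}, {"x": -60, "y": 205, "z": 0, "turn": 4}, {"x": -75, "y": 258, "z": 0, "turn": 5}, {"x": -90, "y": 308, "z": 0, "turn": 6}, {"x": -100, "y": 345, "z": 0, "turn": 6.6}, {"x": -106, "y": 365, "z": 0, "turn": 6.6}, {"x": -108.4, "y": 373, "z": 0, "turn": 6.6}]'

```text
t: 6.55
position: [0.4874, -0.1621, 0.2013]
orientation: [1.0, 0.01, -0.001, 0.0]
ft_force: [-0.3, 0.2, -6.9]
width: 0.654
finger_force: 50.0
```

apply_moves --targets '[{"x": 0, "y": 0, "z": 20, "turn": 0}, {"x": 0, "y": 0, "z": 40, "turn": 0}, {"x": 0, "y": 0, "z": 55, "turn": 0}, {"x": 0, "y": 0, "z": 62, "turn": 0}, {"x": 0, "y": 0, "z": 62, "turn": 0}, {"x": 0, "y": 0, "z": 62, "turn": 0}]'

```text
t: 7.3
position: [0.4894, -0.16, 0.1402]
orientation: [1.0, 0.012, 0.001, 0.0]
ft_force: [0.6, -0.1, -5.5]
width: 0.649
finger_force: 50.0
```

Run:
```python
from h import *
go(.489,-.160,.135,-88.6)
s=cap('scene','scene3');t=cap('top','top3')
a=cv2.resize(s['pixels'][160:270,225:345],None,fx=5,fy=5,interpolation=2)
b=cv2.resize(t['pixels'][210:340,360:490],None,fx=3,fy=3,interpolation=2)
cv2.imwrite('pics/v3.png',cv2.cvtColor(a,4))
```

```text
t 7.3 pos [ 0.4894 -0.16    0.1402] yaw -88.63 move [-0.4 -0.1  5.2] turn(alt +-360) -0.0 q7 -0.965
```

View pics/v3.png

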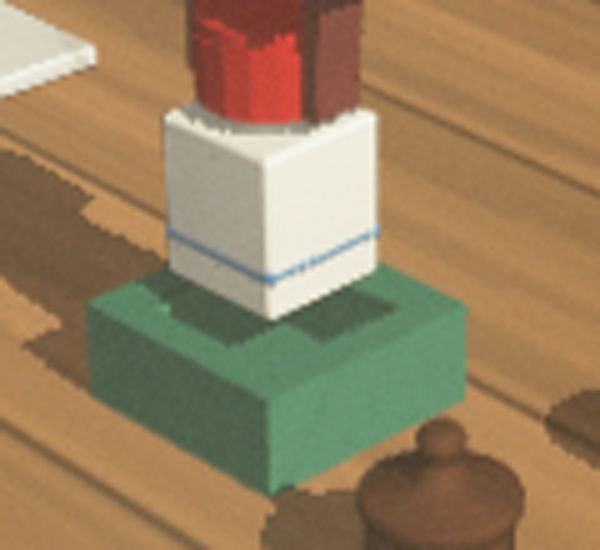

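The jar hangs level above the pocket (front bottom corner at crop 270,320), and its edges run parallel to the brace's. I'll check the centring using corner differences within this same picture.

Run:
```python
from h import *
s=ld('scene3')
P=lambda x,y:(225+x/5-.4,160+y/5-.4)
zb=.1402-.0797
jb=[onz(s,*P(*p),zb)[:2] for p in[(168,270),(270,320),(379,268)]]
js=[onz(s,*P(*p),zb+.072)[:2] for p in[(165,117),(265,160),(377,115)]]
br=[onz(s,*P(*p),.045)[:2] for p in[(88,305),(270,395),(466,308)]]
for n,q in(('jb',jb),('js',js),('br',br)):
    q=np.array(q);c=(q[0]+q[2])/2
    print(n,q.round(4).tolist(),'diagcentre',c.round(4),'sides',np.linalg.norm(q[0]-q[1]).round(4),np.linalg.norm(q[2]-q[1]).round(4),'ang',[np.degrees(np.arctan2(*(a-q[1])[::-1])).round(1) for a in(q[0],q[2])])
```

```text
jb [[0.5215, -0.19], [0.5185, -0.1308], [0.4578, -0.1331]] diagcentre [ 0.4897 -0.1616] sides 0.0593 0.0607 ang [np.float64(-87.1), np.float64(-177.8)]
js [[0.5255, -0.1826], [0.5217, -0.1277], [0.4636, -0.1279]] diagcentre [ 0.4945 -0.1553] sides 0.0551 0.0581 ang [np.float64(-86.1), np.float64(-179.8)]
br [[0.5465, -0.2116], [0.5395, -0.1072], [0.4356, -0.105]] diagcentre [ 0.4911 -0.1583] sides 0.1046 0.1039 ang [np.float64(-86.2), np.float64(178.8)]
```

Centring agrees to about 1 mm, within the 2.5 mm clearance, so I'll lower it.

apply_moves --targets '[{"x": 0, "y": 0, "z": 6, "turn": 0}, {"x": 0, "y": 0, "z": 12, "turn": 0}, {"x": 0, "y": 0, "z": 17, "turn": 0}, {"x": 0, "y": 0, "z": 21, "turn": 0}, {"x": 0, "y": 0, "z": 25, "turn": 0}, {"x": 0, "y": 0, "z": 25, "turn": 0}]'

```text
t: 8.15
position: [0.4887, -0.1598, 0.1143]
orientation: [1.0, 0.012, -0.0, -0.0]
ft_force: [-0.3, 0.2, -6.1]
width: 0.654
finger_force: 50.0
```

apply_moves --targets '[{"x": 0, "y": 0, "z": 6, "turn": 0}, {"x": 0, "y": 0, "z": 12, "turn": 0}, {"x": 0, "y": 0, "z": 17, "turn": 0}, {"x": 0, "y": 0, "z": 21, "turn": 0}, {"x": 0, "y": 0, "z": 23, "turn": 0}, {"x": 0, "y": 0, "z": 24, "turn": 0}, {"x": 0, "y": 0, "z": 24, "turn": 0}]'

```text
t: 9.02
position: [0.4891, -0.16, 0.0908]
orientation: [1.0, 0.012, 0.0, 0.0]
ft_force: [0.3, 0.7, -5.6]
width: 0.651
finger_force: 50.0
```

apply_moves --targets '[{"x": 0, "y": 0, "z": 0.8, "turn": 0}, {"x": 0, "y": 0, "z": 1.6, "turn": 0}, {"x": 0, "y": 0, "z": 1.6, "turn": 0}, {"x": 0, "y": 0, "z": 1.6, "turn": 0}]'

```text
t: 9.52
position: [0.4896, -0.16, 0.0896]
orientation: [1.0, 0.012, 0.001, 0.0]
ft_force: [-0.3, 0.5, 5.5]
width: 0.652
finger_force: 50.0
```

The jar is on the floor: the wrist force swung from −5.6 to +5.5 N at z = 0.0896, against 0.0897 expected. Now the twist.

apply_moves --targets '[{"x": 0, "y": 0, "z": 0, "turn": -3}, {"x": 0, "y": 0, "z": 0, "turn": -7}, {"x": 0, "y": 0, "z": 0, "turn": -11}, {"x": 0, "y": 0, "z": 0, "turn": -15}, {"x": 0, "y": 0, "z": 0, "turn": -20}, {"x": 0, "y": 0, "z": 0, "turn": -25}, {"x": 0, "y": 0, "z": 0, "turn": -30}, {"x": 0, "y": 0, "z": 0, "turn": -35}]' --newtons 60

```text
t: 10.52
position: [0.4896, -0.1605, 0.0896]
orientation: [0.95, 0.313, 0.001, 0.0]
ft_force: [0.7, -0.1, 3.6]
width: 0.649
finger_force: 60.0
```

Run:
```python
from h import *
go(.489,-.160,.09,-88.6); S=monitor.sense();print(S['moment'],S['ft_force'],S['width'])
s=cap('scene','scene4')
a=cv2.resize(s['pixels'][160:270,225:345],None,fx=5,fy=5,interpolation=2)
cv2.imwrite('pics/v4.png',cv2.cvtColor(a,4))
```

```text
t 10.525 pos [ 0.4896 -0.1605  0.0896] yaw -53.57 move [-0.2 -0.8 -0.4] turn(alt +-360) 35.0 q7 -0.402
[-0.1449247   0.10249019 -0.44171896] [ 0.65580351 -0.13880587  3.57055028] 0.6493881958594522
```

View pics/v4.png

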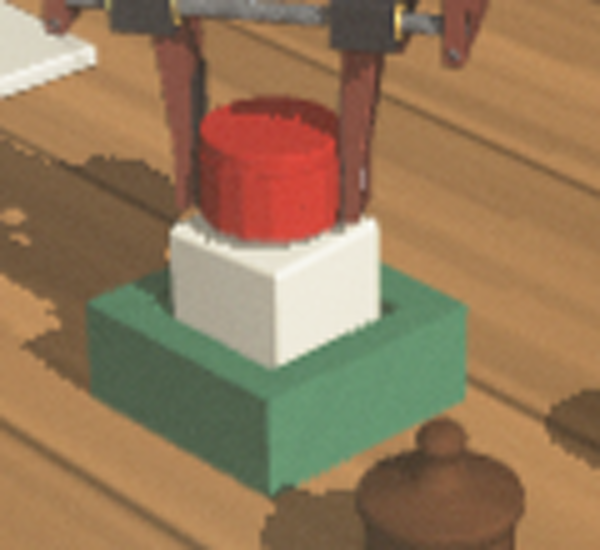

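The jar sits in the pocket with its front edge at (275,300), turned only slightly against the pocket walls. The moment of −0.44 N m shows the thread is turning, so I'll carry on.

apply_moves --targets '[{"x": 0, "y": 0, "z": 0, "turn": -5}, {"x": 0, "y": 0, "z": 0, "turn": -10}, {"x": 0, "y": 0, "z": 0, "turn": -15}, {"x": 0, "y": 0, "z": 0, "turn": -20}, {"x": 0, "y": 0, "z": 0, "turn": -25}, {"x": 0, "y": 0, "z": 0, "turn": -29}, {"x": 0, "y": 0, "z": 0, "turn": -31}, {"x": 0, "y": 0, "z": 0, "turn": -31}]'

```text
t: 11.58
position: [0.49, -0.1607, 0.0896]
orientation: [0.833, 0.554, 0.001, 0.001]
ft_force: [2.8, -2.7, 5.3]
width: 0.652
finger_force: 60.0
```

apply_moves --targets '[{"x": 0, "y": 0, "z": -1, "turn": -31}, {"x": 0, "y": 0, "z": -2, "turn": 0}]'

```text
t: 11.82
position: [0.4888, -0.1599, 0.0908]
orientation: [0.832, 0.554, -0.0, -0.0]
ft_force: [2.0, -0.2, -1.0]
width: 0.649
finger_force: 60.0
```

That second call had a slip: my first row carried a stray turn of −31, which the second row undid. I'll check the state before lifting.

Run:
```python
from h import *
go(.489,-.160,.0926,-22); S=monitor.sense();print(S['moment'],S['ft_force'],S['width'])
```

```text
t 11.825 pos [ 0.4888 -0.1599  0.0908] yaw -22.7 move [-0.   0.3 -1.8] turn(alt +-360) -0.7 q7 0.038
[-0.33214809 -0.13320249 -0.03615601] [ 2.00979585 -0.2387253  -1.01517521] 0.6485197667445399
```

apply_moves --targets '[{"x": 0, "y": 0, "z": -1, "turn": 0}, {"x": 0, "y": 0, "z": -2, "turn": 0}, {"x": 0, "y": 0, "z": -3, "turn": 0}, {"x": 0, "y": 0, "z": -3, "turn": 0}]'

```text
t: 12.32
position: [0.4887, -0.1598, 0.094]
orientation: [0.832, 0.555, -0.0, -0.0]
ft_force: [-0.2, -0.6, -1.4]
width: 0.649
finger_force: 60.0
```

The lid is free: raised 4.4 mm with only −1.4 N, against about −6 N with the jar attached. I'll lift it until its rim is 20 mm above the mouth.

apply_moves --targets '[{"x": 0, "y": 0, "z": -4, "turn": 0}, {"x": 0, "y": 0, "z": -9, "turn": 0}, {"x": 0, "y": 0, "z": -14, "turn": 0}, {"x": 0, "y": 0, "z": -19, "turn": 0}, {"x": 0, "y": 0, "z": -24, "turn": 0}, {"x": 0, "y": 0, "z": -29, "turn": 0}, {"x": 0, "y": 0, "z": -34, "turn": 0}, {"x": 0, "y": 0, "z": -36.5, "turn": 0}, {"x": 0, "y": 0, "z": -36.5, "turn": 0}, {"x": 0, "y": 0, "z": -36.5, "turn": 0}]'

```text
t: 13.58
position: [0.4888, -0.1598, 0.1304]
orientation: [0.832, 0.555, -0.0, -0.0]
ft_force: [-0.1, 0.8, -0.6]
width: 0.649
finger_force: 60.0
```

Run:
```python
from h import *
go(.489,-.160,.1306,-22); S=monitor.sense();print(S['moment'],S['ft_force'],S['width'])
s=cap('scene','scene5')
a=cv2.resize(s['pixels'][130:330,200:400],None,fx=3,fy=3,interpolation=2)
cv2.imwrite('pics/v5.png',cv2.cvtColor(a,4))
```

```text
t 13.575 pos [ 0.4888 -0.1598  0.1304] yaw -22.63 move [-0.1  0.2 -0.2] turn(alt +-360) -0.6 q7 0.002
[-0.10932065  0.05182186 -0.02831182] [-0.07792692  0.82608892 -0.5830329 ] 0.6493373615307722
```

View pics/v5.png

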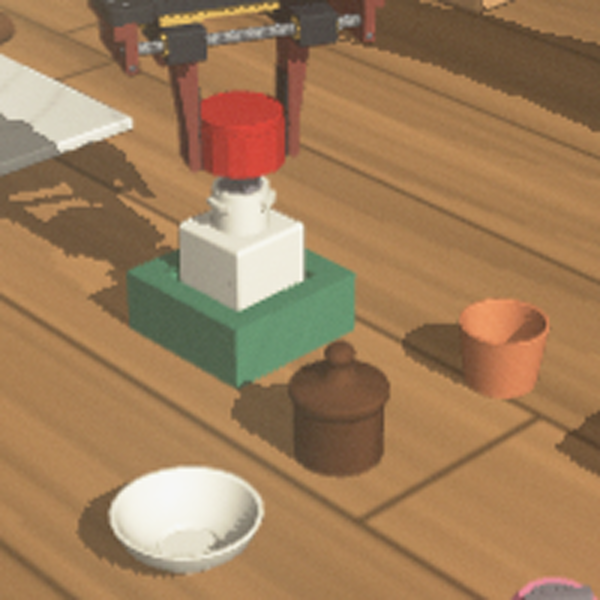

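The lid (240,135) is held level above the open neck (240,200). The jar sits down in the brace and the bystanders have not moved. Handing in.

```bash
python3 -c "
from h import *
print(ticket.hand_in())"
```

```text
the job is handed in; nothing more can be done
None
```

The job is handed in with no verdict shown: the jar is on the brace's pocket floor and its lid is held level about 2 cm above the mouth, but by a slip the lid turned about 10° further and back before lifting (estimated under the 1.5 rad limit, not measured).

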